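Stack the drainer cups and snap the spindle cap on

ROBOT

A 6-joint arm with a two-finger parallel gripper is mounted at the origin on the work surface. World frame = base frame: x ahead of the robot, y to its left, z up, the work surface at z = 0. Lengths are in m, angles in rad, forces in N, time in s.
With the tool pointing down it reaches from about 0.425 to 0.95 m from the base axis. Payload 3.5 kg.
Tool frame: the origin (TCP) lies midway between the tips of the shut fingers; the grasp point (between the pads) lies 19 mm behind it; x points along the fingers, y is the direction in which the jaws open and shut, and the axes are right-handed (so a half turn about x gives the same grasp; the last joint's range is limited). The gripper opens to 85 mm and grips with 20 to 120 N. Pads are 22 mm wide; open, the fingers measure 114 mm over their backs; the gripper's body (76 mm by 85 mm) begins 54 mm behind the grasp point. The pads swing forward as they close: fully open they stand 13 mm farther back than shut.
Start: joints at [-1.44, 0.286, 1.577, -0, 1.279, -0.15], TCP at [0.187, -0.649, 0.231] pointing down, gripper open.
Joint ranges: [-2.77, 2.77], [-0.9, 2.22], [0.21, 2.48], [-1.53, 4.67], [0.24, 2.81], [-2.84, 2.84]. Speed limits (rad/s): [2.79, 2.79, 3.14, 3.14, 3.14, 3.14].

INTERFACE

Orientations are given as a unit quaternion [x, y, z, w].
In Python, from plant import ctrl, vision gives the robot as it stands. The module is installed in compiled form; this text tells all that it offers.
- The arm moves only by the tool play_rows, never from a script. Its arguments are lists of equal length, an entry for each row: "claw": the closure in counts, from 0 (fully open) to 255 (shut); "travel": the shift along the tool's x, y, z in m, a list of three; "dr": the turn, a rotation vector about the tool's x, y, z in rad, a list of three. In form: {"claw": [claw, ...], "travel": [[tx, ty, tz], ...], "dr": [[wx, wy, wz], ...]}. A call has 1 to 20 rows; each row is the pose to reach, as a shift and turn from the pose measured when the call began, along the tool's axes at that moment; what a row does not reach only later rows make up. A row lasts 1/10 s, in which the tool goes at most 50 mm and 8.59 degrees, less where a joint would pass 70% of its speed; a pose out of reach is approached as far as the arm can. A call with a gripper value outside its range is refused whole. The fingers move at their own pace and stop on an object; "force" is the grip in N (left out, the last holds). Time passes only in rows, so rows that repeat a pose let the fingers close. It gives the time, the measured TCP pose, the force and the opening at its end, in the units of the state.
- ctrl.get_state(): the state, without advancing time (a new reading comes with each control period).
- vision.read_camera(name): name is "scene" or "top"; returns a dict with "img" (400x640x3 uint8, red, green, blue), "range_z" (400x640 float32, m along the optical axis (not along the pixel's ray), 0 where there is no reading), "K" (3x3 intrinsics, pixels), "distortion" ([k1, k2, p1, p2, k3] as OpenCV has them; the pictures are not rectified), "world_to_cam" (4x4, takes a point from world to camera coordinates). Camera axes: x right, y up, looking along -z (the intrinsics and any distortion apply to the point x, -y, -z); pixel columns grow to the right and rows downward; lengths in m; the calibration is good to about 2 mm. A picture is of the moment at which its call begins.
- ctrl.sign_off(): hands the job in, once; it reports no verdict.
The state is a dict: "time": time; "qpos": joint angles; "dq": joint speeds; "joint_efforts": joint torques, N m; "eef_pos": TCP position; "tcp_rot": TCP orientation; "contact_force": force on the tool from outside, world axes, zero at the start; "wrist_torque": the same for the moment, N m; "opening": opening from 0.0 (shut) to 1.0 (fully open).
Only numpy, scipy, OpenCV 4.12 (cv2) and the standard library are available. Lean on these libraries where they do the work, as an engineer would, in place of code of your own. Each camera call takes 0.05 s, during which the arm holds its last target.

TASK

Nest the loose steel drainer cup, upright, into the same-shaped cup on the spindle, so that the stud passes through it and its shoulder rests on the lower rim, and let go of it. Then press the flanged cap, skirt down, straight onto the stud until it clicks, and keep pressing past the click, so that the spring nub under it is well squeezed. Finish there, with the gripper still holding the cap pressed down; leave the other kitchen things where they stand.

Things in the scene. Friction and masses are not known exactly. Their poses are not given: they have to be found in the camera images.
- spindle_base (a point): spindle stand, fixed: a steel disc base 110 mm across and 12 mm thick with an upright steel stud 20 mm across in its middle. This point is the centre of the base's underside; z up.
- stud_tip (a point): centre of the stud's top, 112 mm above the table, z up. The top 4 mm taper to 11 mm across. A spring nub 9 mm across stands 6 mm higher. Four rounded spring catches bulge to 29 mm across, 11.5 mm below this point.
- nub (a joint): how far the spring nub in the stud's tip is pushed in (m): 0 free, 0.004 fully in; about 2 N to start it, 2.5 N per mm more, 12 N at the stop.
- seated_cup_center (a point): stainless drainer cup, loose, already standing round the stud on the spindle's base, its foot 12 mm above the table; same shape as the loose cup. The point is on its axis, half-way up (28 mm above its foot, 28 mm below its rim); z up its axis. Nested, the loose cup's point is 28 mm above this one.
- loose_cup_center (a point): the loose stainless drainer cup, about 120 g, 56 mm tall, upright on the table, open at the top, a 37 mm round hole in its floor. Upper 28 mm: a straight band 64 mm across (58 inside), to be gripped; lower 28 mm: narrower, 53 mm across at the shoulder, 47 at the foot. The point is on its axis, half-way up (28 mm above its foot); z up its axis.
- cap_center (a point): the push-on cap, grey plastic, about 70 g, 46 mm tall, upright on the table: skirt 39 mm across up to 12 mm, thin flange 66 mm across from 12 to 16 mm, round hub 39 mm across from 16 to 46 mm, to be gripped. The point is on its axis, half-way up (23 mm above the skirt's foot); z up its axis.
- cap_foot (a point): centre of the cap's open underside. Inside: a lip 24 mm across and 5 mm deep, then a 31 mm bore to 28 mm. Lip starts on the catches with this point about 6 mm below the stud's tip, resists with a peak of about 8 to 14 N 4 to 5 mm lower, then snaps down; bore's end meets the nub at 22 mm below the tip; nub fully in at 26 mm below, the flange then just above the upper cup's rim.
- shaker: bystander, not part of the job: steel shaker, 42 mm across, 75 mm tall. Origin at the centre of its underside.
- spoon: bystander, not part of the job: steel spoon lying flat, 160 mm long. Origin on its length.
- mug: bystander, not part of the job: white ceramic mug with a handle, 82 mm across, 95 mm tall, closed floor. Origin at the centre of its underside.
- bowl: bystander, not part of the job: steel bowl, 124 mm across, 50 mm tall. Origin at the centre of its underside.
- jar: bystander, not part of the job: glass jar with a screwed-on metal lid, 70 mm across, 100 mm tall. Origin at the centre of its underside.
- pan_lid: bystander, not part of the job: flat saucepan lid, 120 mm across, small black knob, 36 mm tall. Origin at the centre of its underside.
There are look-alikes about, which are no part of the job. Leave any orange look-alike of the part that bears spindle_base alone. What is shaped like the part that bears cap_center but pink or yellow is not meant.

How it is judged:
By the outcome, as a careful person would: the job done as asked, in the order asked, and still so for the second after the job is handed in, while the arm keeps its last pose, push and grip.
It also fails if it takes over 69 s, if anything falls off the work surface, if the arm or the gripper's body presses on something with over 40 N, if the wrist force passes 120 N, or if a joint passes its speed limit or range.

## Working session

There is one attempt and no reset: what is moved stays moved. The work goes in short steps, Python scripts to look and compute and a tool call to move; the robot and the scene stay as the last step left them, time stands still between calls to the robot, and variables do not carry over. Pictures are saved under pics/ and viewed, and the job is handed in when it is done.

Besides the shell and the picture viewer there is one more tool, called after "Emit:" by a JSON object that holds its "fn" and its "kwargs", one argument or row to a line. play_rows: Moves the arm, as the interface text tells. Its arguments: {"type":"object","properties":{"claw":{"type":"array","items":{"type":"number"}},"travel":{"type":"array","items":{"type":"array","items":{"type":"number"}}},"dr":{"type":"array","items":{"type":"array","items":{"type":"number"}}},"force":{"type":"number"}},"required":["claw","travel","dr"]}

```bash
mkdir -p pics; ls
cat > h.py <<'E'
import numpy as np, cv2
from plant import ctrl, vision
def grab(n,tag):
    d=vision.read_camera(n); cv2.imwrite(f'pics/{tag}.png',d['img'][:,:,::-1]); np.savez(f'{tag}.npz',**{k:np.array(v) for k,v in d.items()}); return d
def pts(d):
    # world xyz per pixel from depth
    h,w=d['range_z'].shape
    u,v=np.meshgrid(np.arange(w),np.arange(h))
    p=cv2.undistortPoints(np.stack([u,v],-1).reshape(-1,1,2).astype(np.float64),d['K'],np.array(d['distortion'],float)).reshape(h,w,2)
    z=d['range_z']; c=np.stack([p[...,0]*z,-p[...,1]*z,-z,np.ones_like(z)],-1)
    W=c@np.linalg.inv(d['world_to_cam']).T
    W=W[...,:3]; W[z==0]=np.nan; return W
def ray(d,uv,zpl):
    p=cv2.undistortPoints(np.array(uv,float).reshape(-1,1,2),d['K'],np.array(d['distortion'],float)).reshape(-1,2)
    c=np.stack([p[:,0],-p[:,1],-np.ones(len(p))],-1)
    M=np.linalg.inv(d['world_to_cam']); r=c@M[:3,:3].T; o=M[:3,3]
    t=(zpl-o[2])/r[:,2]; return o+r*t[:,None]
E
python3 - <<'E'
from h import *
for n in ('scene','top'):
    d=grab(n,n+'0'); M=np.linalg.inv(d['world_to_cam']); print(n,M[:3,3].round(3),(-M[:3,2]).round(2),d['K'][0,0],d['distortion'],(d['range_z']==0).mean())
s=ctrl.get_state(); print(s)
E
```

```text
pics
scene [ 1.156 -0.063  0.817] [-0.64  0.02 -0.77] 361.3636546384019 [0.01173165 0.         0.         0.         0.        ] 0.00416015625
top [ 0.357 -0.024  1.295] [ 0.16 -0.02 -0.99] 440.3103491452989 [-0.00412024  0.          0.          0.          0.        ] 0.00419921875
{'time': 0.1, 'qpos': array([-1.43999929e+00,  2.87127124e-01,  1.57806482e+00, -1.60745386e-05,
        1.27860711e+00, -1.49996670e-01]), 'dq': array([-0.00073913, -0.00145009, -0.00379793, -0.00049238,  0.00126528,
       -0.00081826]), 'joint_efforts': array([ 2.49696923e-04, -4.07298589e+01, -2.93700600e+01, -1.47788001e-04,
        3.42866289e-03,  1.08715085e-06]), 'eef_pos': array([ 0.18700121, -0.64794416,  0.2300336 ]), 'tcp_rot': array([ 0.70015062,  0.09973141, -0.70014653,  0.09817121]), 'contact_force': array([-0.56830476, -0.09090556, -0.16531161]), 'wrist_torque': array([ 0.0008514 , -0.04790427,  0.03325747]), 'opening': 0.9988195454628538}
```

View pics/scene0.png

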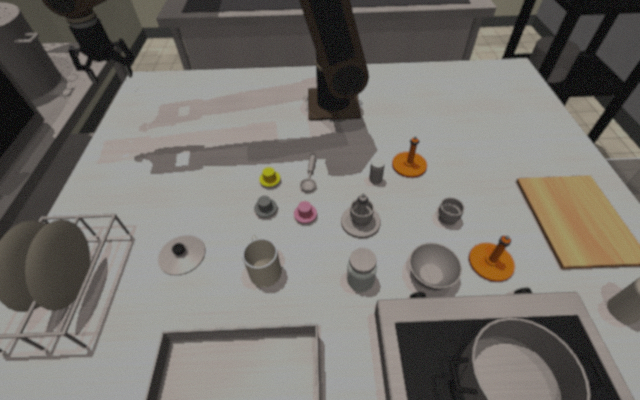

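View pics/top0.png

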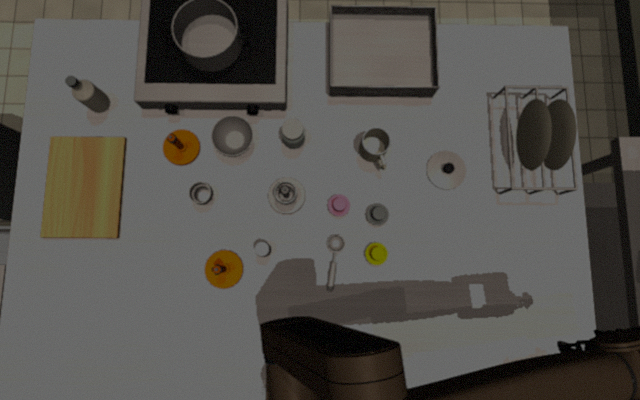

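The scene view shows the spindle with its seated cup at (361,215), the loose cup at (451,211) and the grey cap at (265,207). In the top view they are at (286,196), (201,194) and (377,214). Pink, yellow and orange items are the look-alikes.

Run:
```python
from h import *
for tag in ('top0','scene0'):
    d=dict(np.load(tag+'.npz')); W=pts(d)
    C={'top0':dict(sp=(286,196),cup=(201,194),cap=(377,214)),'scene0':dict(sp=(361,215),cup=(451,211),cap=(265,207))}[tag]
    for n,(u,v) in C.items():
        P=W[v-28:v+28,u-28:u+28].reshape(-1,3); P=P[~np.isnan(P[:,0])]
        tbl=np.median(P[:,2]); print(tag,n,'table',tbl.round(4),'maxz',np.sort(P[:,2])[-5:].round(4))
        for lo,hi in [(.005,.02),(.02,.035),(.035,.05),(.05,.062),(.062,.075),(.075,.1),(.1,.125)]:
            q=P[(P[:,2]>lo)&(P[:,2]<hi)]
            if len(q)>3: print('  ',lo,hi,len(q),'x',q[:,0].min().round(4),q[:,0].max().round(4),'y',q[:,1].min().round(4),q[:,1].max().round(4),'mid',((q.min(0)+q.max(0))/2)[:2].round(4))
    I=d['img']
    for n,(u,v) in C.items():
        c=I[v-28:v+28,u-28:u+28]; c=cv2.resize(c,None,fx=8,fy=8,interpolation=cv2.INTER_CUBIC); c=np.clip(c.astype(float)*1.6,0,255).astype(np.uint8)
        C[n]=c
    cv2.imwrite(f'pics/{tag}_crop.png',cv2.resize(np.hstack(list(C.values())),(798,266),interpolation=cv2.INTER_AREA)[:,:,::-1])
```

```text
top0 sp table 0.0032 maxz [0.1189 0.1192 0.1192 0.12   0.1237]
   0.005 0.02 883 x 0.4772 0.6431 y -0.0315 0.1328 mid [0.5601 0.0506]
   0.02 0.035 39 x 0.517 0.6063 y 0.0268 0.082 mid [0.5617 0.0544]
   0.035 0.05 112 x 0.5311 0.5899 y 0.0176 0.0779 mid [0.5605 0.0477]
   0.05 0.062 33 x 0.5291 0.59 y 0.0171 0.0776 mid [0.5596 0.0474]
   0.062 0.075 95 x 0.5288 0.591 y 0.0196 0.0791 mid [0.5599 0.0493]
   0.1 0.125 76 x 0.5476 0.5734 y 0.0348 0.0626 mid [0.5605 0.0487]
top0 cup table 0.002 maxz [0.0611 0.0616 0.0618 0.062  0.0649]
   0.005 0.02 330 x 0.4821 0.6471 y 0.217 0.3856 mid [0.5646 0.3013]
   0.02 0.035 93 x 0.5287 0.588 y 0.2609 0.3189 mid [0.5584 0.2899]
   0.035 0.05 73 x 0.5279 0.5897 y 0.2598 0.3203 mid [0.5588 0.29  ]
   0.05 0.062 101 x 0.5283 0.5921 y 0.2573 0.3225 mid [0.5602 0.2899]
top0 cap table 0.0015 maxz [0.0517 0.0519 0.0527 0.053  0.0533]
   0.005 0.02 385 x 0.4261 0.5899 y -0.3027 -0.137 mid [ 0.508  -0.2199]
   0.02 0.035 33 x 0.4746 0.5363 y -0.2476 -0.1887 mid [ 0.5055 -0.2182]
   0.035 0.05 128 x 0.4864 0.5215 y -0.2347 -0.1999 mid [ 0.504  -0.2173]
  
[... 550 characters left out ...]

   0.1 0.125 75 x 0.5459 0.5709 y 0.0344 0.0622 mid [0.5584 0.0483]
scene0 cup table 0.0019 maxz [0.059  0.0591 0.0593 0.0593 0.0598]
   0.005 0.02 125 x 0.4333 0.6208 y 0.2313 0.4124 mid [0.5271 0.3219]
   0.02 0.035 145 x 0.5277 0.5887 y 0.2607 0.321 mid [0.5582 0.2909]
   0.035 0.05 169 x 0.5244 0.5898 y 0.2594 0.3223 mid [0.5571 0.2909]
   0.05 0.062 148 x 0.5252 0.5894 y 0.2602 0.3231 mid [0.5573 0.2917]
scene0 cap table 0.0015 maxz [0.0496 0.0496 0.0499 0.0501 0.0506]
   0.005 0.02 295 x 0.3835 0.5804 y -0.2997 -0.1441 mid [ 0.4819 -0.2219]
   0.02 0.035 77 x 0.3947 0.5319 y -0.2437 -0.1858 mid [ 0.4633 -0.2148]
   0.035 0.05 146 x 0.4809 0.5214 y -0.2387 -0.1993 mid [ 0.5011 -0.219 ]
```

View pics/top0_crop.png

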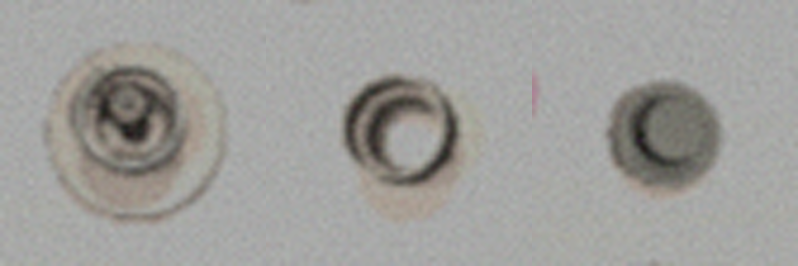

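View pics/scene0_crop.png

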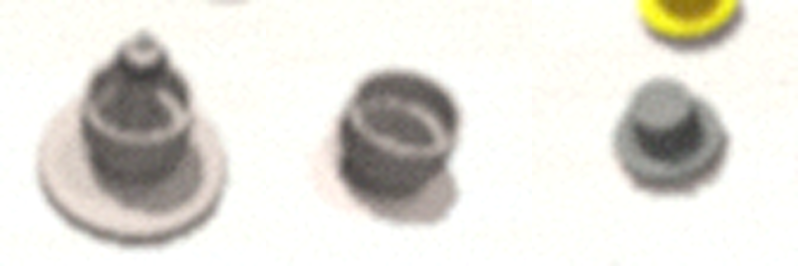

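```bash
cat >> h.py <<'E'
from scipy.spatial.transform import Rotation as Rn
def plan(*tg):
    """tg: (xyz, yaw_of_jaw_axis) ; tool straight down"""
    s=ctrl.get_state(); R=Rn.from_quat(s['tcp_rot']).as_matrix(); p=s['eef_pos']
    print('t',round(s['time'],2),'p',p.round(4),'x',R[:,0].round(3),'y',R[:,1].round(3),'F',s['contact_force'].round(1),'T',s['wrist_torque'].round(2),'op',round(s['opening'],3),'q',s['qpos'].round(2))
    for xyz,yaw in tg:
        y=np.array([np.cos(yaw),np.sin(yaw),0]); x=np.array([0,0,-1.]); G=np.stack([x,y,np.cross(x,y)],1)
        print('travel',(R.T@(np.array(xyz)-p)).round(4),'dr',Rn.from_matrix(R.T@G).as_rotvec().round(4))
E
python3 - <<'E'
from h import *
s=ctrl.get_state(); R=Rn.from_quat(s['tcp_rot']).as_matrix(); print(R.round(3))
for yaw in (np.pi/2,-np.pi/2):
    plan(((.48,-.30,.23),yaw),((.56,.1,.23),yaw),((.5585,.2905,.15),yaw),((.5585,.2905,.024),yaw))
E
```

```text
[[-0.     0.277 -0.961]
 [ 0.002 -0.961 -0.277]
 [-1.    -0.002 -0.   ]]
t 0.1 p [ 0.187  -0.6479  0.23  ] x [-0.     0.002 -1.   ] y [ 0.277 -0.961 -0.002] F [-0.6 -0.1 -0.2] T [ 0.   -0.05  0.03] op 0.999 q [-1.44  0.29  1.58 -0.    1.28 -0.15]
travel [ 0.0007 -0.2531 -0.3779] dr [-2.8608 -0.0032 -0.    ]
travel [ 0.0016 -0.6153 -0.5657] dr [-2.8608 -0.0032 -0.    ]
travel [ 0.082  -0.7986 -0.617 ] dr [-2.8608 -0.0032 -0.    ]
travel [ 0.208  -0.7983 -0.6169] dr [-2.8608 -0.0032 -0.    ]
t 0.1 p [ 0.187  -0.6479  0.23  ] x [-0.     0.002 -1.   ] y [ 0.277 -0.961 -0.002] F [-0.6 -0.1 -0.2] T [ 0.   -0.05  0.03] op 0.999 q [-1.44  0.29  1.58 -0.    1.28 -0.15]
travel [ 0.0007 -0.2531 -0.3779] dr [ 0.2808 -0.      0.0022]
travel [ 0.0016 -0.6153 -0.5657] dr [ 0.2808 -0.      0.0022]
travel [ 0.082  -0.7986 -0.617 ] dr [ 0.2808 -0.      0.0022]
travel [ 0.208  -0.7983 -0.6169] dr [ 0.2808 -0.      0.0022]
```

Emit:
{"fn": "play_rows", "kwargs": {
  "claw": [0, 0, 0, 0, 0, 0, 0, 0, 0, 0, 0, 0, 0, 0, 0, 0, 0, 0, 0, 0],
  "travel": [
    [0, -0.025, -0.038],
    [0, -0.05, -0.076],
    [0, -0.075, -0.113],
    [0, -0.1, -0.15],
    [0, -0.125, -0.19],
    [0, -0.15, -0.225],
    [0, -0.175, -0.265],
    [0, -0.2, -0.3],
    [0, -0.225, -0.34],
    [0, -0.253, -0.378],
    [0, -0.295, -0.4],
    [0, -0.335, -0.42],
    [0, -0.375, -0.44],
    [0, -0.415, -0.46],
    [0, -0.455, -0.48],
    [0, -0.495, -0.5],
    [0, -0.535, -0.52],
    [0, -0.575, -0.545],
    [0, -0.615, -0.565],
    [0, -0.615, -0.565]
  ],
  "dr": [
    [0.03, 0, 0],
    [0.06, 0, 0],
    [0.09, 0, 0],
    [0.12, 0, 0],
    [0.15, 0, 0],
    [0.18, 0, 0],
    [0.21, 0, 0],
    [0.24, 0, 0],
    [0.28, 0, 0],
    [0.28, 0, 0],
    [0.28, 0, 0],
    [0.28, 0, 0],
    [0.28, 0, 0],
    [0.28, 0, 0],
    [0.28, 0, 0],
    [0.28, 0, 0],
    [0.28, 0, 0],
    [0.28, 0, 0],
    [0.28, 0, 0],
    [0.28, 0, 0]
  ],
  "force": 40
}}

```text
time: 2.1
eef_pos: [0.5592, 0.1042, 0.231]
tcp_rot: [-0.707, -0.004, 0.707, -0.001]
contact_force: [0.1, 0.3, -1.4]
opening: 1.004
```

Run:
```python
from h import *
yaw=-np.pi/2
plan(((.5585,.2905,.15),yaw),((.5585,.2905,.024),yaw))
```

```text
t 2.1 p [0.5592 0.1042 0.231 ] x [-0.001  0.004 -1.   ] y [ 0.007 -1.    -0.004] F [ 0.1  0.3 -1.4] T [-0.02 -0.03 -0.04] op 1.004 q [0.   0.05 1.84 0.   1.25 1.57]
travel [ 0.0817 -0.186  -0.0006] dr [0.0067 0.001  0.0038]
travel [ 0.2077 -0.1855 -0.0007] dr [0.0067 0.001  0.0038]
```

Emit:
{"fn": "play_rows", "kwargs": {
  "claw": [0, 0, 0, 0, 0, 0, 0, 0, 0, 0, 0, 0],
  "travel": [
    [0.01, -0.04, 0],
    [0.02, -0.08, 0],
    [0.03, -0.12, 0],
    [0.05, -0.16, 0],
    [0.08, -0.186, 0],
    [0.1, -0.186, 0],
    [0.12, -0.186, 0],
    [0.12, -0.186, 0],
    [0.12, -0.186, 0],
    [0.12, -0.186, 0],
    [0.12, -0.186, 0],
    [0.12, -0.186, 0]
  ],
  "dr": [
    [0, 0, 0],
    [0, 0, 0],
    [0, 0, 0.002],
    [0.007, 0, 0.004],
    [0.007, 0, 0.004],
    [0.007, 0, 0.004],
    [0.007, 0, 0.004],
    [0.007, 0, 0.004],
    [0.007, 0, 0.004],
    [0.007, 0, 0.004],
    [0.007, 0, 0.004],
    [0.007, 0, 0.004]
  ]
}}

```text
time: 3.3
eef_pos: [0.5586, 0.2906, 0.1131]
tcp_rot: [0.708, -0.0, -0.707, -0.0]
contact_force: [-0.5, 0.3, -0.1]
opening: 0.998
```

Run:
```python
from h import *
yaw=-np.pi/2
plan(((.5585,.2905,.024),yaw))
d=grab('scene','s1');c=d['img'][130:270,360:560]; cv2.imwrite('pics/s1c.png',cv2.resize(c,None,fx=4,fy=4,interpolation=cv2.INTER_CUBIC)[:,:,::-1])
```

```text
t 3.3 p [0.5586 0.2906 0.1131] x [ 0.001  0.    -1.   ] y [-0.001 -1.    -0.   ] F [-0.5  0.3 -0.1] T [0.02 0.02 0.01] op 0.998 q [0.32 0.31 1.78 0.   1.05 1.89]
travel [0.0891 0.0001 0.0002] dr [-0.0007 -0.0011  0.0004]
```

View pics/s1c.png

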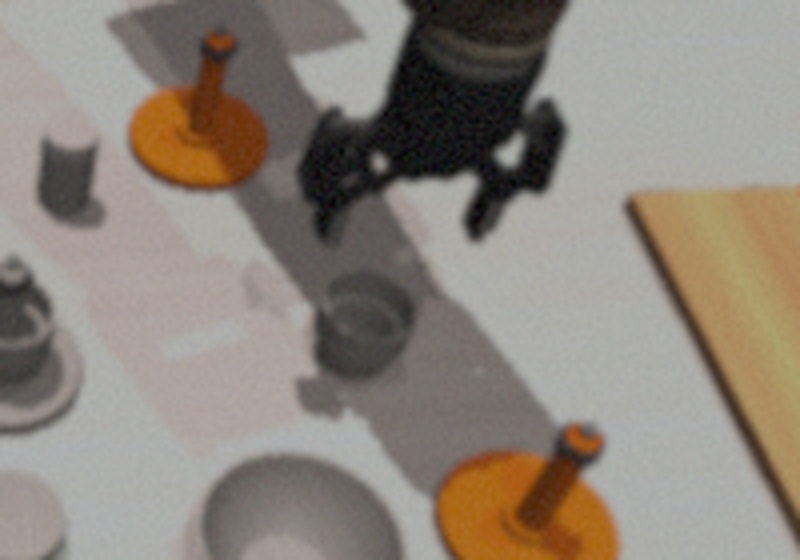

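The gripper is straddling the loose cup (crop about (365,320)), with the fingers at (325,225) and (480,225). I'm descending and gripping.

Emit:
{"fn": "play_rows", "kwargs": {
  "claw": [0, 0, 0, 0, 60, 100, 140, 140, 140, 140, 140, 140],
  "travel": [
    [0.03, 0, 0],
    [0.06, 0, 0],
    [0.089, 0, 0],
    [0.089, 0, 0],
    [0.089, 0, 0],
    [0.089, 0, 0],
    [0.089, 0, 0],
    [0.089, 0, 0],
    [0.089, 0, 0],
    [0.089, 0, 0],
    [0.089, 0, 0],
    [0.089, 0, 0]
  ],
  "dr": [
    [0, 0, 0],
    [0, 0, 0],
    [0, 0, 0],
    [0, 0, 0],
    [0, 0, 0],
    [0, 0, 0],
    [0, 0, 0],
    [0, 0, 0],
    [0, 0, 0],
    [0, 0, 0],
    [0, 0, 0],
    [0, 0, 0]
  ]
}}

```text
time: 4.55
eef_pos: [0.5601, 0.2912, 0.0258]
tcp_rot: [0.709, 0.0, -0.706, -0.001]
contact_force: [1.3, 0.2, 6.5]
opening: 0.741
```

Run:
```python
from h import *
yaw=-np.pi/2
plan(((.5585,.2905,.024),yaw))
d=grab('scene','s2');c=d['img'][130:270,360:560]; cv2.imwrite('pics/s2c.png',cv2.resize(c,None,fx=4,fy=4,interpolation=cv2.INTER_CUBIC)[:,:,::-1])
```

```text
t 4.55 p [0.5601 0.2912 0.0258] x [ 0.004  0.002 -1.   ] y [-0.001 -1.    -0.002] F [1.3 0.2 6.5] T [ 0.06 -0.02 -0.05] op 0.741 q [0.32 0.43 1.81 0.   0.9  1.89]
travel [0.0018 0.0007 0.0016] dr [-0.0006 -0.0042  0.0015]
```

View pics/s2c.png

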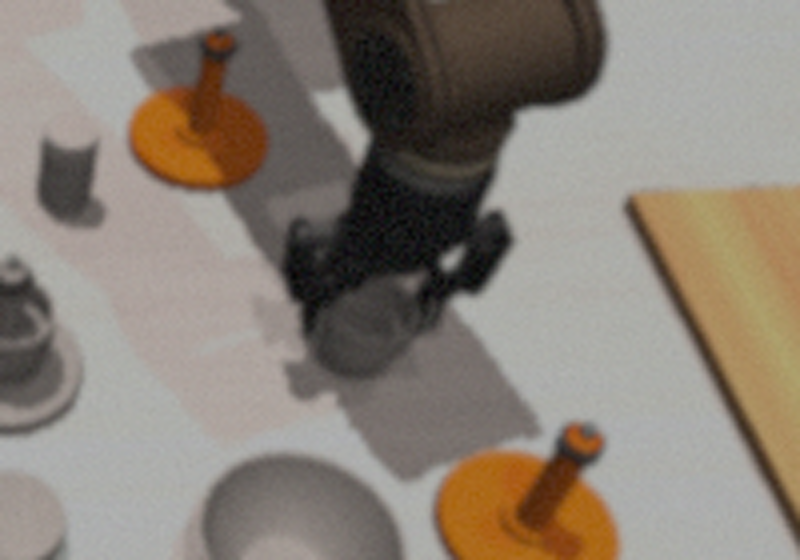

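The grip is on the cup: opening 0.741 is about 63 mm, and the cup at crop (365,330) is held upright. Next I lift.

Emit:
{"fn": "play_rows", "kwargs": {
  "claw": [140, 140, 140, 140, 140, 140, 140, 140, 140, 140, 140, 140, 140, 140, 140, 140],
  "travel": [
    [-0.01, 0, 0],
    [-0.03, 0, 0],
    [-0.06, 0, 0],
    [-0.09, 0, 0],
    [-0.12, 0, 0],
    [-0.135, 0.02, 0],
    [-0.14, 0.05, 0],
    [-0.14, 0.08, 0],
    [-0.14, 0.11, 0],
    [-0.14, 0.14, 0],
    [-0.14, 0.17, 0],
    [-0.14, 0.2, 0],
    [-0.14, 0.22, 0],
    [-0.14, 0.235, 0],
    [-0.14, 0.243, 0],
    [-0.14, 0.243, 0]
  ],
  "dr": [
    [0, -0.004, 0.0015],
    [0, -0.004, 0.0015],
    [0, -0.004, 0.0015],
    [0, -0.004, 0.0015],
    [0, -0.004, 0.0015],
    [0, -0.004, 0.0015],
    [0, -0.004, 0.0015],
    [0, -0.004, 0.0015],
    [0, -0.004, 0.0015],
    [0, -0.004, 0.0015],
    [0, -0.004, 0.0015],
    [0, -0.004, 0.0015],
    [0, -0.004, 0.0015],
    [0, -0.004, 0.0015],
    [0, -0.004, 0.0015],
    [0, -0.004, 0.0015]
  ]
}}

```text
time: 6.2
eef_pos: [0.5592, 0.0474, 0.1653]
tcp_rot: [-0.707, 0.001, 0.707, 0.001]
contact_force: [-0.8, -0.2, -1.6]
opening: 0.741
```

Run:
```python
from h import *
yaw=-np.pi/2
plan(((.5605,.0485,.10),yaw))
d=grab('scene','s3');c=d['img'][130:250,280:450]; cv2.imwrite('pics/s3c.png',cv2.resize(c,None,fx=4.5,fy=4.5,interpolation=cv2.INTER_CUBIC)[:,:,::-1])
d=grab('top','t3');c=d['img'][140:240,220:350]; cv2.imwrite('pics/t3c.png',np.clip(cv2.resize(c,None,fx=6,fy=6,interpolation=cv2.INTER_CUBIC)*1.7,0,255)[:,:,::-1])
```

```text
t 6.2 p [0.5592 0.0474 0.1653] x [-0.  0. -1.] y [-0.002 -1.    -0.   ] F [-0.8 -0.2 -1.6] T [0.02 0.01 0.01] op 0.741 q [-0.1   0.1   1.92  0.    1.12  1.48]
travel [ 0.0653 -0.001  -0.0013] dr [-0.0017  0.0003  0.0002][ WARN:0@10.844] global loadsave.cpp:1063 imwrite_ Unsupported depth image for selected encoder is fallbacked to CV_8U.
```

View pics/s3c.png

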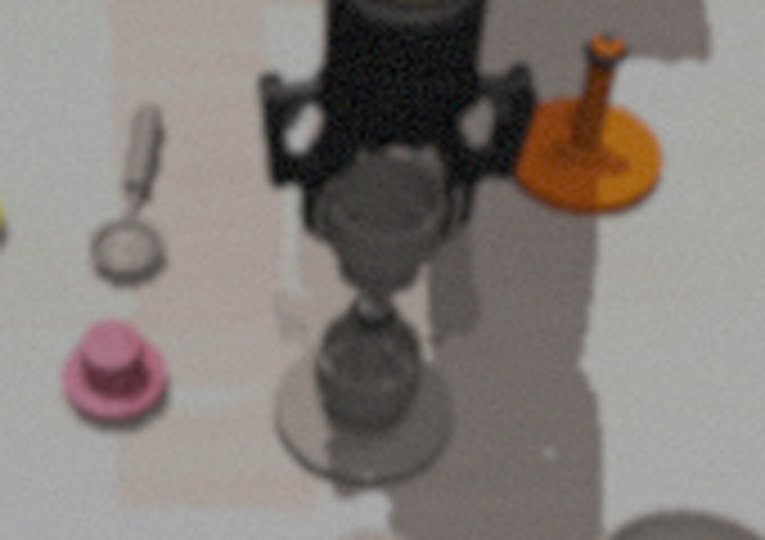

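View pics/t3c.png

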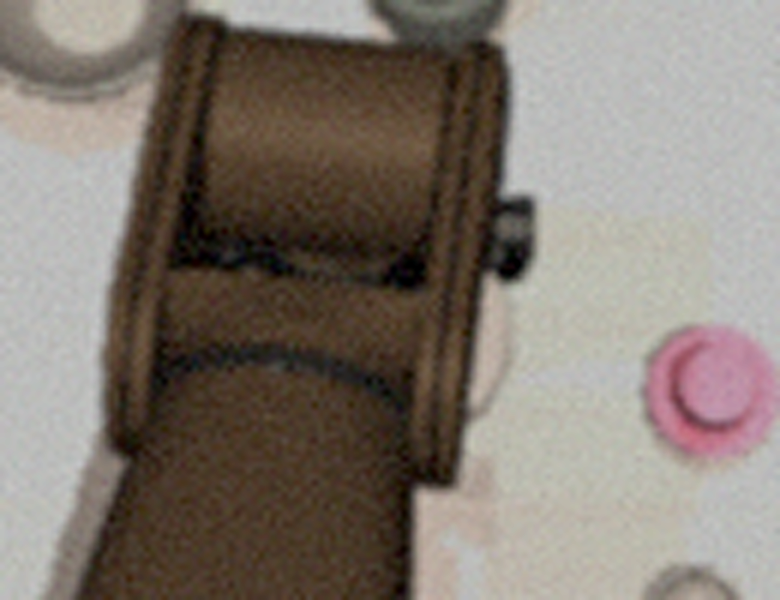

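The scene crop shows the held cup at (385,205), upright above the spindle stud tip at (375,305). The arm hides the spindle in the top view, so I measure the cup relative to the stud with scene depth.

```bash
cat >> h.py <<'E'
from scipy.optimize import least_squares
def fitc(P,r,c0,front=True):
    f=lambda c: np.hypot(P[:,0]-c[0],P[:,1]-c[1])-r
    s=least_squares(f,c0,loss='soft_l1',f_scale=.001); return s.x.round(4),len(P),np.sqrt(np.mean(s.fun**2)).round(4)
E
python3 - <<'E'
from h import *
for tag in ('scene0','s3'):
    W=pts(dict(np.load(tag+'.npz'))).reshape(-1,3); W=W[~np.isnan(W[:,0])]
    def sel(lo,hi,c,rad): 
        return W[(W[:,2]>lo)&(W[:,2]<hi)&(np.hypot(W[:,0]-c[0],W[:,1]-c[1])<rad)]
    # outer band of seated cup (front, x>center)
    c=(.559,.0483)
    P=sel(.042,.062,c,.04); P=P[P[:,0]>.57]; P=P[np.hypot(P[:,0]-c[0],P[:,1]-c[1])>.027]; print(tag,'seated',fitc(P,.032,c))
    P=sel(.015,.115,c,.065)
    P=sel(.103,.112,c,.02); print('tip/catch',P.mean(0).round(4),len(P))
    P=sel(.112,.125,c,.02); print('nub',P.mean(0).round(4),len(P),P.max(0).round(4))
    P=sel(.0,.02,c,.065); P=P[np.hypot(P[:,0]-c[0],P[:,1]-c[1])>.045]
    if tag=='s3':
        for lo,hi,r in [(.175,.19,.032),(.17,.196,.032),(.142,.152,.0242),(.155,.163,.026)]:
            P=sel(lo,hi,c,.045); P=P[P[:,0]>c[0]+.012]; P=P[np.abs(P[:,1]-c[1])<.026]; P=P[np.hypot(P[:,0]-c[0],P[:,1]-c[1])>r-.004]; print('held',lo,fitc(P,r,c))
        P=sel(.13,.22,c,.045); P=P[P[:,0]>.572]; print('zrange',P[:,2].min(),P[:,2].max())
    else:
        c=(.5585,.2905); P=sel(.03,.05,c,.04); P=P[P[:,0]>.57]; P=P[np.hypot(P[:,0]-c[0],P[:,1]-c[1])>.027]; print('loose',fitc(P,.032,c))
E
```

```text
scene0 seated (array([0.5565, 0.0483]), 95, np.float64(0.0009))
tip/catch [0.5625 0.0478 0.1075] 48
nub [0.5598 0.0482 0.1152] 20 [0.5645 0.0541 0.1192]
loose (array([0.5559, 0.2922]), 88, np.float64(0.0009))
s3 seated (array([0.5565, 0.0483]), 98, np.float64(0.0008))
tip/catch [0.5627 0.0475 0.1078] 50
nub [0.56   0.0481 0.1139] 11 [0.5645 0.0539 0.117 ]
held 0.175 (array([0.5559, 0.0491]), 77, np.float64(0.0008))
held 0.17 (array([0.5559, 0.0492]), 143, np.float64(0.0008))
held 0.142 (array([0.5559, 0.0489]), 22, np.float64(0.0005))
held 0.155 (array([0.5555, 0.049 ]), 12, np.float64(0.0005))
zrange 0.13902773100799504 0.21758985294817923
```

Run:
```python
from h import *
for tag in ('scene0','s3','top0'):
    W=pts(dict(np.load(tag+'.npz'))).reshape(-1,3); W=W[~np.isnan(W[:,0])]
    c=(.5595,.0483); r=np.hypot(W[:,0]-c[0],W[:,1]-c[1])
    for z in np.arange(.074,.124,.004):
        P=W[(r<.022)&(W[:,2]>z)&(W[:,2]<=z+.004)]
        if len(P): print(tag,z.round(3),len(P),'x',P[:,0].min().round(4),P[:,0].max().round(4),'y',P[:,1].min().round(4),P[:,1].max().round(4))
```

```text
scene0 0.074 7 x 0.562 0.5694 y 0.0401 0.056
scene0 0.078 6 x 0.5637 0.5675 y 0.0422 0.0557
scene0 0.082 7 x 0.5618 0.5678 y 0.0396 0.0522
scene0 0.086 8 x 0.5615 0.5676 y 0.0395 0.0549
scene0 0.09 6 x 0.5599 0.5686 y 0.0394 0.0579
scene0 0.094 2 x 0.5655 0.5693 y 0.0488 0.0542
scene0 0.098 9 x 0.5543 0.5692 y 0.0344 0.0591
scene0 0.102 19 x 0.5504 0.5709 y 0.0364 0.0622
scene0 0.106 20 x 0.5459 0.5699 y 0.0363 0.0595
scene0 0.11 19 x 0.553 0.5665 y 0.039 0.0567
scene0 0.114 6 x 0.5559 0.5626 y 0.0432 0.0541
scene0 0.118 6 x 0.5564 0.5598 y 0.0457 0.0512
s3 0.074 5 x 0.5627 0.5671 y 0.0426 0.0559
s3 0.078 7 x 0.5635 0.5673 y 0.0399 0.0502
s3 0.082 6 x 0.5609 0.5677 y 0.0398 0.0552
s3 0.086 10 x 0.5588 0.5667 y 0.0419 0.0581
s3 0.09 5 x 0.5623 0.5666 y 0.0394 0.0549
s3 0.094 4 x 0.562 0.568 y 0.0392 0.0544
s3 0.098 8 x 0.5537 0.5712 y 0.0345 0.0591
s3 0.102 16 x 0.559 0.5715 y 0.0364 0.0621
s3 0.106 27 x 0.5513 0.5706 y 0.0361 0.0597
s3 0.11 15 x 0.5539 0.5671 y 0.0389 0.0561
s3 0.114 5 x 0.558 0.563 y 0.0456 0.051
top0 0.078 1 x 0.5519 0.5519 y 0.0444 0.0444
top0 0.082 1 x 0.5544 0.5544 y 0.0415 0.0415
top0 0.098 2 x 0.5484 0.5596 y 0.0459 0.0626
top0 0.102 14 x 0.5479 0.5734 y 0.035 0.0596
top0 0.106 31 x 0.5476 0.5726 y 0.0348 0.0622
top0 0.11 13 x 0.5494 0.5716 y 0.0401 0.0592
top0 0.114 10 x 0.5543 0.5685 y 0.0426 0.0563
top0 0.118 5 x 0.5564 0.5621 y 0.0452 0.0505
top0 0.122 1 x 0.5613 0.5613 y 0.0476 0.0476
```

Emit:
{"fn": "play_rows", "kwargs": {
  "claw": [140, 140, 140, 140, 140, 140, 140, 140, 140, 140],
  "travel": [
    [0, 0.0007, -0.0015],
    [0, 0.0007, -0.0015],
    [0.01, 0.0007, -0.0015],
    [0.02, 0.0007, -0.0015],
    [0.03, 0.0007, -0.0015],
    [0.04, 0.0007, -0.0015],
    [0.05, 0.0007, -0.0015],
    [0.06, 0.0007, -0.0015],
    [0.065, 0.0007, -0.0015],
    [0.065, 0.0007, -0.0015]
  ],
  "dr": [
    [0, 0, 0],
    [0, 0, 0],
    [0, 0, 0],
    [0, 0, 0],
    [0, 0, 0],
    [0, 0, 0],
    [0, 0, 0],
    [0, 0, 0],
    [0, 0, 0],
    [0, 0, 0]
  ]
}}

```text
time: 7.3
eef_pos: [0.56, 0.0479, 0.0992]
tcp_rot: [-0.706, -0.0, 0.708, 0.0]
contact_force: [-0.3, -0.9, -1.0]
opening: 0.744
```

Run:
```python
from h import *
plan(((.5607,.0467,.0665),-np.pi/2))
d=grab('scene','s4');c=d['img'][150:250,290:430]; cv2.imwrite('pics/s4c.png',cv2.resize(c,None,fx=5,fy=5,interpolation=cv2.INTER_CUBIC)[:,:,::-1])
```

```text
t 7.3 p [0.56   0.0479 0.0992] x [-0.002  0.001 -1.   ] y [-0.    -1.    -0.001] F [-0.3 -0.9 -1. ] T [-0.03  0.02 -0.01] op 0.744 q [-0.1   0.19  1.95  0.    1.    1.48]
travel [ 0.0327  0.0012 -0.0008] dr [-0.0004  0.0023  0.0007]
```

View pics/s4c.png

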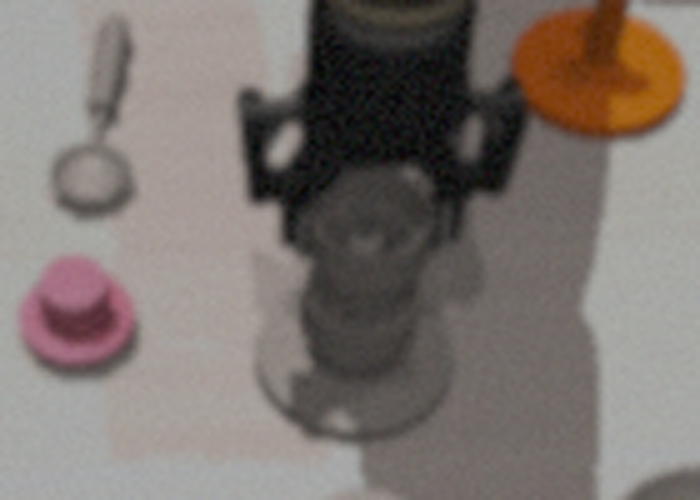

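The stud has entered the cup: the nub shows inside it at crop (365,235), and there is no contact force. I continue slowly.

Emit:
{"fn": "play_rows", "kwargs": {
  "claw": [140, 140, 140, 140, 140, 140, 140, 140, 140, 140],
  "travel": [
    [0, 0.0012, -0.001],
    [0.005, 0.0012, -0.001],
    [0.01, 0.0012, -0.001],
    [0.015, 0.0012, -0.001],
    [0.02, 0.0012, -0.001],
    [0.024, 0.0012, -0.001],
    [0.027, 0.0012, -0.001],
    [0.03, 0.0012, -0.001],
    [0.03, 0.0012, -0.001],
    [0.03, 0.0012, -0.001]
  ],
  "dr": [
    [0, 0.002, 0],
    [0, 0.002, 0],
    [0, 0.002, 0],
    [0, 0.002, 0],
    [0, 0.002, 0],
    [0, 0.002, 0],
    [0, 0.002, 0],
    [0, 0.002, 0],
    [0, 0.002, 0],
    [0, 0.002, 0]
  ]
}}

```text
time: 8.35
eef_pos: [0.5616, 0.0467, 0.07]
tcp_rot: [0.708, 0.0, -0.707, -0.0]
contact_force: [0.5, -1.0, 0.1]
opening: 0.744
```

Run:
```python
from h import *
plan(((.5607,.0467,.0665),-np.pi/2))
d=grab('scene','s5');c=d['img'][150:250,290:430]; cv2.imwrite('pics/s5c.png',cv2.resize(c,None,fx=5,fy=5,interpolation=cv2.INTER_CUBIC)[:,:,::-1])
```

```text
t 8.35 p [0.5616 0.0467 0.07  ] x [ 0.001  0.001 -1.   ] y [-0.    -1.    -0.001] F [ 0.5 -1.   0.1] T [-0.05  0.03 -0.05] op 0.744 q [-0.1   0.23  1.96  0.    0.94  1.47]
travel [ 0.0035 -0.      0.0009] dr [-0.0004 -0.0012  0.0005]
```

View pics/s5c.png

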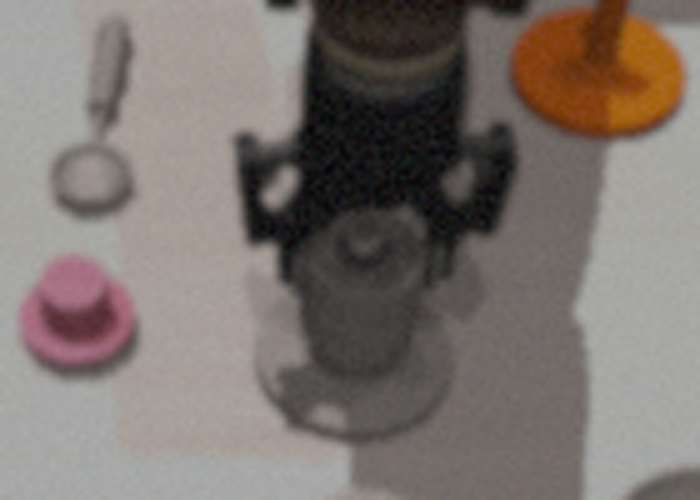

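The cup is almost down, with the stud centred at crop (362,240). A few more mm until contact.

Emit:
{"fn": "play_rows", "kwargs": {
  "claw": [140, 140, 140, 140, 140, 140, 140],
  "travel": [
    [0.001, 0, 0.0005],
    [0.002, 0, 0.0005],
    [0.003, 0, 0.0005],
    [0.004, 0, 0.0005],
    [0.005, 0, 0.0005],
    [0.005, 0, 0.0005],
    [0.005, 0, 0.0005]
  ],
  "dr": [
    [0, 0, 0],
    [0, 0, 0],
    [0, 0, 0],
    [0, 0, 0],
    [0, 0, 0],
    [0, 0, 0],
    [0, 0, 0]
  ]
}}

```text
time: 9.1
eef_pos: [0.5617, 0.0467, 0.066]
tcp_rot: [0.708, 0.0, -0.706, -0.0]
contact_force: [-2.2, 0.1, 5.1]
opening: 0.746
```

Contact force is 5 N at z = 0.066, against an expected 0.0658, so the cup is seated. I release and rise.

Emit:
{"fn": "play_rows", "kwargs": {
  "claw": [50, 20, 0, 0, 0, 0, 0, 0, 0, 0, 0, 0, 0, 0],
  "travel": [
    [0, 0, 0],
    [0, 0, 0],
    [0, 0, 0],
    [0, 0, 0],
    [0, 0, 0],
    [-0.01, 0, 0],
    [-0.03, 0, 0],
    [-0.06, 0, 0],
    [-0.09, 0, 0],
    [-0.12, 0, 0],
    [-0.14, 0.03, 0.01],
    [-0.15, 0.07, 0.02],
    [-0.15, 0.11, 0.03],
    [-0.15, 0.15, 0.04]
  ],
  "dr": [
    [0, 0, 0],
    [0, 0, 0],
    [0, 0, 0],
    [0, 0, 0],
    [0, 0, 0],
    [0, 0, 0],
    [0, 0, 0],
    [0, 0, 0],
    [0, 0, 0],
    [0, 0, 0],
    [0, 0, 0],
    [0, 0, 0],
    [0, 0, 0],
    [0, 0, 0]
  ]
}}

```text
time: 10.5
eef_pos: [0.5212, -0.1047, 0.2177]
tcp_rot: [0.709, -0.0, -0.705, 0.0]
contact_force: [0.0, -0.2, 0.1]
opening: 0.997
```

Run:
```python
from h import *
plan(((.504,-.2175,.11),-np.pi/2),((.504,-.2175,.020),-np.pi/2))
d=grab('scene','s6');c=d['img'][150:250,230:390]; cv2.imwrite('pics/s6c.png',cv2.resize(c,None,fx=5,fy=5,interpolation=cv2.INTER_CUBIC)[:,:,::-1])
W=pts(d).reshape(-1,3); W=W[~np.isnan(W[:,0])]
c=(.557,.0483); r=np.hypot(W[:,0]-c[0],W[:,1]-c[1])
for lo,hi in ((.042,.062),(.072,.092)):
    P=W[(W[:,2]>lo)&(W[:,2]<hi)&(r<.038)&(r>.027)&(W[:,0]>.57)]; print(lo,fitc(P,.032,c))
P=W[(r<.036)&(r>.027)]; print('rim z',np.percentile(P[:,2],[90,95,99]))
# cap
c=(.502,-.2185); r=np.hypot(W[:,0]-c[0],W[:,1]-c[1])
P=W[(W[:,2]>.022)&(W[:,2]<.042)&(r<.026)&(W[:,0]>c[0]+.004)]; print('cap hub',fitc(P,.0195,c))
d=dict(np.load('top0.npz'));
```

```text
t 10.5 p [ 0.5212 -0.1047  0.2177] x [ 0.005 -0.001 -1.   ] y [ 0.    -1.     0.001] F [ 0.  -0.2  0.1] T [ 0.01 -0.01  0.01] op 0.997 q [-0.39 -0.02  1.94  0.    1.21  1.18]
travel [0.1077 0.1127 0.0178] dr [ 0.0005 -0.0053 -0.0006]
travel [0.1977 0.1127 0.0183] dr [ 0.0005 -0.0053 -0.0006]
0.042 (array([0.5565, 0.0484]), 97, np.float64(0.0008))
0.072 (array([0.5572, 0.0487]), 102, np.float64(0.0008))
rim z [0.09633467 0.0975582  0.09912376]
cap hub (array([ 0.5004, -0.2184]), 57, np.float64(0.0009))
```

View pics/s6c.png

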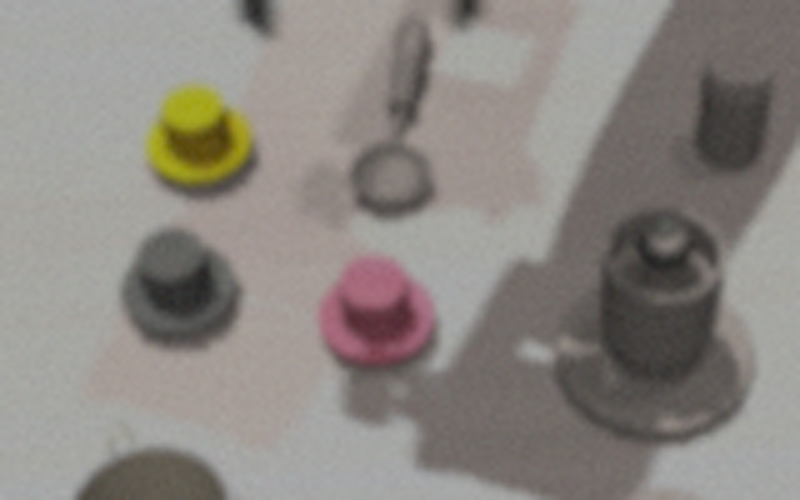

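The loose cup is nested: crop (660,290), rim at z ≈ 0.096, axes within 1 mm. Next is the grey cap at crop (178,285).

Emit:
{"fn": "play_rows", "kwargs": {
  "claw": [0, 0, 0, 20, 20, 20, 20, 20, 20, 20, 20],
  "travel": [
    [0, 0.03, 0.005],
    [0, 0.06, 0.01],
    [0.02, 0.09, 0.015],
    [0.05, 0.114, 0.018],
    [0.08, 0.114, 0.018],
    [0.11, 0.114, 0.018],
    [0.13, 0.114, 0.018],
    [0.13, 0.114, 0.018],
    [0.13, 0.114, 0.018],
    [0.13, 0.114, 0.018],
    [0.13, 0.114, 0.018]
  ],
  "dr": [
    [0, -0.005, 0],
    [0, -0.005, 0],
    [0, -0.005, 0],
    [0, -0.005, 0],
    [0, -0.005, 0],
    [0, -0.005, 0],
    [0, -0.005, 0],
    [0, -0.005, 0],
    [0, -0.005, 0],
    [0, -0.005, 0],
    [0, -0.005, 0]
  ]
}}

```text
time: 11.65
eef_pos: [0.5032, -0.225, 0.0898]
tcp_rot: [0.708, -0.004, -0.707, 0.001]
contact_force: [-0.8, -0.7, 0.0]
opening: 0.923
```

Run:
```python
from h import *
plan(((.503,-.2190,.020),-np.pi/2))
d=grab('scene','s7');c=d['img'][150:250,210:350]; cv2.imwrite('pics/s7c.png',cv2.resize(c,None,fx=5,fy=5,interpolation=cv2.INTER_CUBIC)[:,:,::-1])
```

```text
t 11.65 p [ 0.5032 -0.225   0.0898] x [ 0.001 -0.007 -1.   ] y [-0.003 -1.     0.007] F [-0.8 -0.7  0. ] T [ 0.    0.01 -0.03] op 0.923 q [-0.6   0.18  1.99 -0.01  0.97  0.97]
travel [ 0.0697 -0.0065  0.0003] dr [-0.0032 -0.0013 -0.0067]
```

View pics/s7c.png

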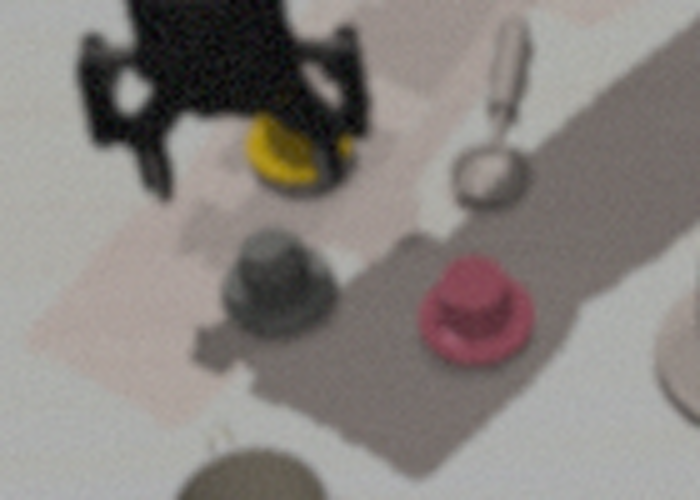

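The gripper sits about 6 mm too far left of the grey hub (crop (275,265), finger mid about 243). I correct it while descending.

Emit:
{"fn": "play_rows", "kwargs": {
  "claw": [20, 20, 20, 20, 20, 20, 20, 20],
  "travel": [
    [0, -0.0065, 0],
    [0.015, -0.0065, 0],
    [0.03, -0.0065, 0],
    [0.05, -0.0065, 0],
    [0.06, -0.0065, 0],
    [0.069, -0.0065, 0],
    [0.069, -0.0065, 0],
    [0.069, -0.0065, 0]
  ],
  "dr": [
    [-0.003, -0.001, -0.007],
    [-0.003, -0.001, -0.007],
    [-0.003, -0.001, -0.007],
    [-0.003, -0.001, -0.007],
    [-0.003, -0.001, -0.007],
    [-0.003, -0.001, -0.007],
    [-0.003, -0.001, -0.007],
    [-0.003, -0.001, -0.007]
  ]
}}

```text
time: 12.5
eef_pos: [0.5033, -0.219, 0.0204]
tcp_rot: [-0.707, -0.0, 0.707, 0.0]
contact_force: [0.4, -0.6, -0.5]
opening: 0.919
```

Run:
```python
from h import *
plan(((.503,-.2190,.020),-np.pi/2))
d=grab('scene','s8');c=d['img'][150:250,210:350]; cv2.imwrite('pics/s8c.png',cv2.resize(c,None,fx=5,fy=5,interpolation=cv2.INTER_CUBIC)[:,:,::-1])
```

```text
t 12.5 p [ 0.5033 -0.219   0.0204] x [-0.     0.001 -1.   ] y [-0.    -1.    -0.001] F [ 0.4 -0.6 -0.5] T [ 0.01 -0.04  0.  ] op 0.919 q [-0.6   0.29  2.01  0.    0.85  0.98]
travel [0.0004 0.     0.0003] dr [-0.0003  0.0001  0.0006]
```

View pics/s8c.png

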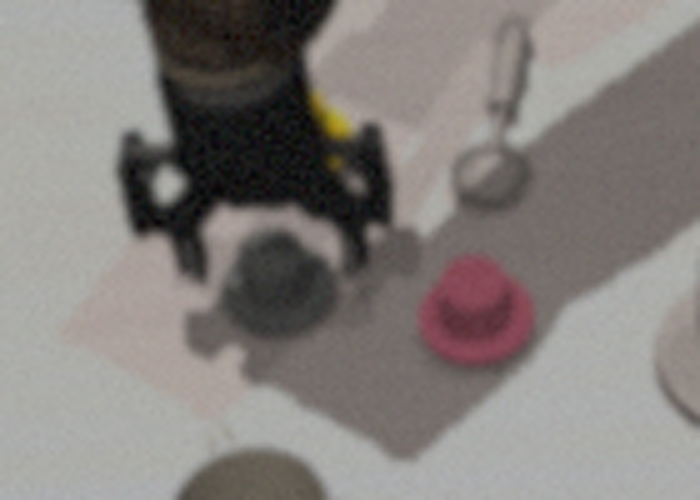

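The fingers straddle the hub at crop (270,265). I close firmly.

Emit:
{"fn": "play_rows", "kwargs": {
  "claw": [60, 100, 140, 180, 200, 200, 200, 200, 200, 200],
  "travel": [
    [0, 0, 0],
    [0, 0, 0],
    [0, 0, 0],
    [0, 0, 0],
    [0, 0, 0],
    [0, 0, 0],
    [0, 0, 0],
    [0, 0, 0],
    [0, 0, 0],
    [0, 0, 0]
  ],
  "dr": [
    [0, 0, 0],
    [0, 0, 0],
    [0, 0, 0],
    [0, 0, 0],
    [0, 0, 0],
    [0, 0, 0],
    [0, 0, 0],
    [0, 0, 0],
    [0, 0, 0],
    [0, 0, 0]
  ],
  "force": 90
}}

```text
time: 13.55
eef_pos: [0.5045, -0.2197, 0.0219]
tcp_rot: [0.708, -0.001, -0.706, 0.0]
contact_force: [0.1, -0.2, 5.2]
opening: 0.431
```

Run:
```python
from h import *
plan(((.503,-.2190,.2),-np.pi/2),((.56,.0475,.2),-np.pi/2))
```

```text
t 13.55 p [ 0.5045 -0.2197  0.0219] x [ 0.003 -0.001 -1.   ] y [-0.    -1.     0.001] F [ 0.1 -0.2  5.2] T [-0.03 -0.04 -0.02] op 0.431 q [-0.6   0.29  2.01  0.    0.84  0.98]
travel [-0.1781 -0.0005  0.001 ] dr [-0.0004 -0.0026 -0.0011]
travel [-0.1783 -0.267  -0.0559] dr [-0.0004 -0.0026 -0.0011]
```

Emit:
{"fn": "play_rows", "kwargs": {
  "claw": [200, 200, 200, 200, 200, 200, 200, 200, 200, 200, 200, 200, 200, 200, 200, 200, 200],
  "travel": [
    [-0.02, 0, 0],
    [-0.05, 0, 0],
    [-0.08, 0, 0],
    [-0.11, 0, 0],
    [-0.14, 0, 0],
    [-0.165, -0.01, -0.002],
    [-0.178, -0.03, -0.006],
    [-0.178, -0.06, -0.012],
    [-0.178, -0.1, -0.02],
    [-0.178, -0.14, -0.03],
    [-0.178, -0.18, -0.037],
    [-0.178, -0.21, -0.044],
    [-0.178, -0.235, -0.05],
    [-0.178, -0.255, -0.054],
    [-0.178, -0.267, -0.056],
    [-0.178, -0.267, -0.056],
    [-0.178, -0.267, -0.056]
  ],
  "dr": [
    [0, -0.0026, 0],
    [0, -0.0026, 0],
    [0, -0.0026, 0],
    [0, -0.0026, 0],
    [0, -0.0026, 0],
    [0, -0.0026, 0],
    [0, -0.0026, 0],
    [0, -0.0026, 0],
    [0, -0.0026, 0],
    [0, -0.0026, 0],
    [0, -0.0026, 0],
    [0, -0.0026, 0],
    [0, -0.0026, 0],
    [0, -0.0026, 0],
    [0, -0.0026, 0],
    [0, -0.0026, 0],
    [0, -0.0026, 0]
  ]
}}

```text
time: 15.25
eef_pos: [0.5597, 0.047, 0.1991]
tcp_rot: [-0.707, 0.001, 0.708, -0.001]
contact_force: [0.6, 0.4, -0.3]
opening: 0.425
```

Run:
```python
from h import *
plan()
d=grab('scene','s9');c=d['img'][130:250,280:440]; cv2.imwrite('pics/s9c.png',np.clip(cv2.resize(c,None,fx=5,fy=5,interpolation=cv2.INTER_CUBIC).astype(float)*1.4,0,255).astype(np.uint8)[:,:,::-1])
W=pts(d).reshape(-1,3); W=W[~np.isnan(W[:,0])]
c=(.557,.0483); 
r=np.hypot(W[:,0]-c[0],W[:,1]-c[1])
P=W[(r<.05)&(W[:,2]>.12)&(W[:,0]>.56)]
for z in np.arange(.16,.245,.004):
    q=P[(P[:,2]>z)&(P[:,2]<=z+.004)]
    if len(q): print(z.round(3),len(q),q[:,0].min().round(4),q[:,0].max().round(4),'y',q[:,1].min().round(4),q[:,1].max().round(4))
for lo,hi,rr in ((.178,.188,.0195),(.19,.1955,.033),(.198,.222,.0195)):
  for dx in (0.,):
    q=W[(W[:,2]>lo)&(W[:,2]<hi)&(r<.045)&(W[:,0]>.567)&(abs(W[:,1]-c[1])<(.026 if rr>.03 else .0165))]
    if rr>.03: q=q[q[:,0]>.575]
    print(lo,fitc(q,rr,c))
```

```text
t 15.25 p [0.5597 0.047  0.1991] x [-0.001 -0.002 -1.   ] y [-0.    -1.     0.002] F [ 0.6  0.4 -0.3] T [ 0.01 -0.01  0.01] op 0.425 q [-0.1   0.07  1.89 -0.    1.19  1.48]
0.184 1 0.5873 0.5873 y 0.0502 0.0502
0.188 25 0.5633 0.588 y 0.0168 0.0759
0.192 142 0.5601 0.5912 y 0.0167 0.079
0.196 21 0.5665 0.5895 y 0.0293 0.066
0.2 18 0.5674 0.5775 y 0.0325 0.0701
0.204 23 0.5628 0.5777 y 0.0232 0.0718
0.208 29 0.5644 0.5771 y 0.0206 0.0793
0.212 39 0.5621 0.5768 y 0.0179 0.079
0.216 27 0.5635 0.577 y 0.0177 0.0807
0.22 79 0.5602 0.5776 y 0.0175 0.0808
0.224 32 0.5608 0.576 y 0.0175 0.0801
0.228 12 0.5643 0.5706 y 0.0174 0.0796
0.232 15 0.5634 0.5704 y 0.0172 0.0793
0.236 19 0.5609 0.5706 y 0.0168 0.0787
0.24 10 0.5645 0.5723 y 0.0168 0.0829
0.244 23 0.5656 0.573 y 0.0025 0.087
0.178 (array([0.5679, 0.049 ]), 1, np.float64(0.0))
0.19 (array([0.5527, 0.0476]), 88, np.float64(0.004))
0.198 (array([0.557 , 0.0489]), 103, np.float64(0.0009))
```

View pics/s9c.png

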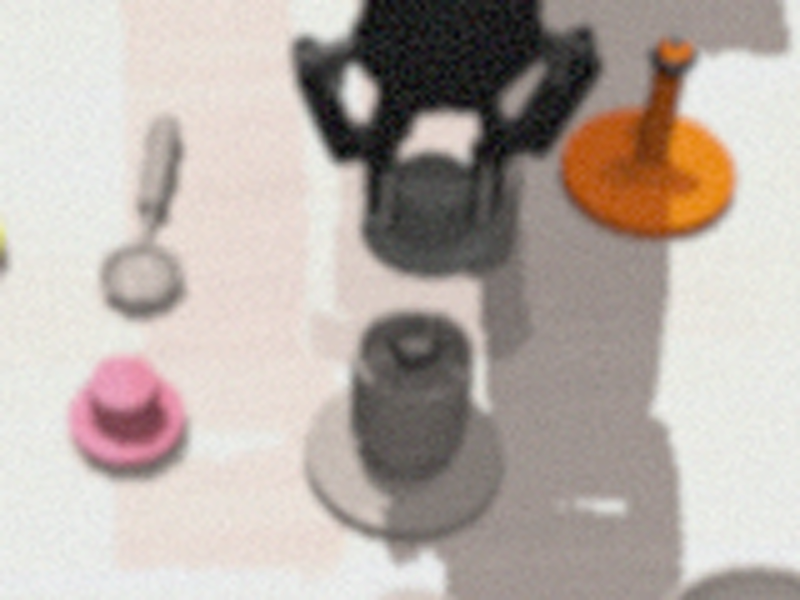

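The cap is level in the grip (crop (435,215)), about 1 mm off the stud axis (crop (412,345)). I descend to the tip.

Emit:
{"fn": "play_rows", "kwargs": {
  "claw": [200, 200, 200, 200, 200, 200, 200, 200, 200],
  "travel": [
    [0, 0.0005, -0.001],
    [0.01, 0.0005, -0.001],
    [0.02, 0.0005, -0.001],
    [0.03, 0.0005, -0.001],
    [0.04, 0.0005, -0.001],
    [0.05, 0.0005, -0.001],
    [0.057, 0.0005, -0.001],
    [0.057, 0.0005, -0.001],
    [0.057, 0.0005, -0.001]
  ],
  "dr": [
    [0, 0.001, -0.002],
    [0, 0.001, -0.002],
    [0, 0.001, -0.002],
    [0, 0.001, -0.002],
    [0, 0.001, -0.002],
    [0, 0.001, -0.002],
    [0, 0.001, -0.002],
    [0, 0.001, -0.002],
    [0, 0.001, -0.002]
  ]
}}

```text
time: 16.2
eef_pos: [0.5608, 0.0462, 0.1422]
tcp_rot: [0.707, -0.0, -0.707, -0.0]
contact_force: [-0.0, 1.1, -0.6]
opening: 0.431
```

Run:
```python
from h import *
plan(((.5605,.0466,.128),-np.pi/2))
d=grab('scene','s10');c=d['img'][130:250,280:440]; cv2.imwrite('pics/s10c.png',np.clip(cv2.resize(c,None,fx=5,fy=5,interpolation=cv2.INTER_CUBIC).astype(float)*1.4,0,255).astype(np.uint8)[:,:,::-1])
W=pts(d).reshape(-1,3); W=W[~np.isnan(W[:,0])]
c=(.558,.0483); r=np.hypot(W[:,0]-c[0],W[:,1]-c[1])
q=W[(W[:,2]>.142)&(W[:,2]<.164)&(r<.045)&(W[:,0]>.567)&(abs(W[:,1]-c[1])<.0165)]; print(fitc(q,.0195,c))
```

```text
t 16.2 p [0.5608 0.0462 0.1422] x [ 0.  0. -1.] y [-0.001 -1.    -0.   ] F [-0.   1.1 -0.6] T [ 0.01 -0.    0.01] op 0.431 q [-0.1   0.13  1.93  0.    1.08  1.47]
travel [ 0.0142 -0.0004  0.0003] dr [-0.0008 -0.      0.0005]
(array([0.558 , 0.0481]), 79, np.float64(0.001))
```

View pics/s10c.png

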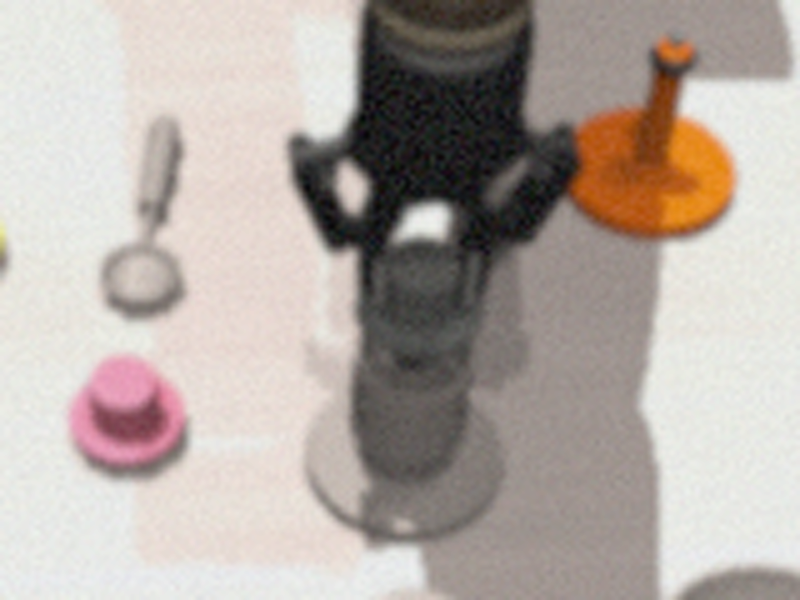

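The cap matches the stud axis at (.558,.0481) and sits just above the tip. Next, down to the start of the catches (TCP ≈ 0.128).

Emit:
{"fn": "play_rows", "kwargs": {
  "claw": [200, 200, 200, 200, 200, 200, 200],
  "travel": [
    [0.003, 0, 0],
    [0.006, 0, 0],
    [0.009, 0, 0],
    [0.012, 0, 0],
    [0.014, 0, 0],
    [0.014, 0, 0],
    [0.014, 0, 0]
  ],
  "dr": [
    [0, 0, 0],
    [0, 0, 0],
    [0, 0, 0],
    [0, 0, 0],
    [0, 0, 0],
    [0, 0, 0],
    [0, 0, 0]
  ],
  "force": 110
}}

```text
time: 16.95
eef_pos: [0.561, 0.0462, 0.1286]
tcp_rot: [0.707, -0.0, -0.707, -0.0]
contact_force: [-1.2, 0.0, 0.1]
opening: 0.42
```

It slid on freely with no side force. Now I press through the click.

Emit:
{"fn": "play_rows", "kwargs": {
  "claw": [200, 200, 200, 200, 200, 200, 200, 200, 200, 200, 200, 200],
  "travel": [
    [0.002, 0, 0],
    [0.004, 0, 0],
    [0.006, 0, 0],
    [0.008, 0, 0],
    [0.01, 0, 0],
    [0.012, 0, 0],
    [0.014, 0, 0],
    [0.016, 0, 0],
    [0.018, 0, 0],
    [0.018, 0, 0],
    [0.018, 0, 0],
    [0.018, 0, 0]
  ],
  "dr": [
    [0, 0, 0],
    [0, 0, 0],
    [0, 0, 0],
    [0, 0, 0],
    [0, 0, 0],
    [0, 0, 0],
    [0, 0, 0],
    [0, 0, 0],
    [0, 0, 0],
    [0, 0, 0],
    [0, 0, 0],
    [0, 0, 0]
  ]
}}

```text
time: 18.15
eef_pos: [0.5612, 0.0461, 0.1111]
tcp_rot: [0.707, -0.0, -0.707, -0.0]
contact_force: [-3.9, 0.2, 4.2]
opening: 0.424
```

Run:
```python
from h import *
plan()
d=grab('scene','s11');c=d['img'][130:250,280:440]; cv2.imwrite('pics/s11c.png',np.clip(cv2.resize(c,None,fx=5,fy=5,interpolation=cv2.INTER_CUBIC).astype(float)*1.4,0,255).astype(np.uint8)[:,:,::-1])
```

```text
t 18.15 p [0.5612 0.0461 0.1111] x [ 0.001  0.    -1.   ] y [-0.001 -1.    -0.   ] F [-3.9  0.2  4.2] T [-0.03  0.59 -0.01] op 0.424 q [-0.1   0.17  1.95  0.    1.02  1.47]
```

View pics/s11c.png

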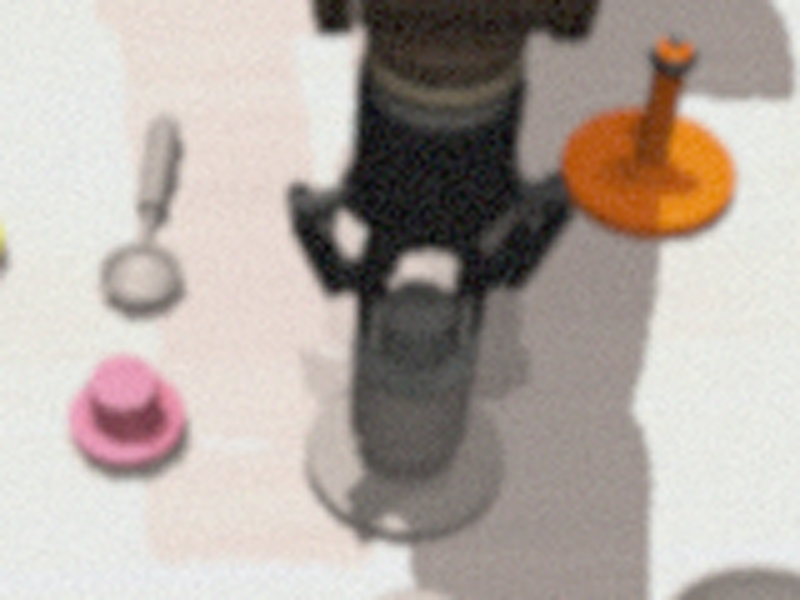

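It clicked: foot about 23 mm below the tip, 4.2 N, so the nub has just started in. There is a slight −x side load, so I ease x by 1 mm and press on.

Emit:
{"fn": "play_rows", "kwargs": {
  "claw": [200, 200, 200, 200, 200, 200, 200, 200, 200, 200],
  "travel": [
    [0.001, 0, 0.0005],
    [0.002, 0, 0.001],
    [0.003, 0, 0.001],
    [0.004, 0, 0.001],
    [0.005, 0, 0.001],
    [0.006, 0, 0.001],
    [0.006, 0, 0.001],
    [0.006, 0, 0.001],
    [0.006, 0, 0.001],
    [0.006, 0, 0.001]
  ],
  "dr": [
    [0, 0, 0],
    [0, 0, 0],
    [0, 0, 0],
    [0, 0, 0],
    [0, 0, 0],
    [0, 0, 0],
    [0, 0, 0],
    [0, 0, 0],
    [0, 0, 0],
    [0, 0, 0]
  ]
}}

```text
time: 19.2
eef_pos: [0.5616, 0.046, 0.108]
tcp_rot: [0.708, -0.0, -0.706, -0.0]
contact_force: [-6.2, -0.1, 13.1]
opening: 0.424
```

Run:
```python
from h import *
plan()
d=grab('scene','s12');c=d['img'][130:250,280:440]; cv2.imwrite('pics/s12c.png',np.clip(cv2.resize(c,None,fx=5,fy=5,interpolation=cv2.INTER_CUBIC).astype(float)*1.4,0,255).astype(np.uint8)[:,:,::-1])
```

```text
t 19.2 p [0.5616 0.046  0.108 ] x [ 0.004 -0.    -1.   ] y [-0.001 -1.     0.   ] F [-6.2 -0.1 13.1] T [0.06 1.   0.04] op 0.424 q [-0.1   0.18  1.95  0.    1.01  1.47]
```

View pics/s12c.png

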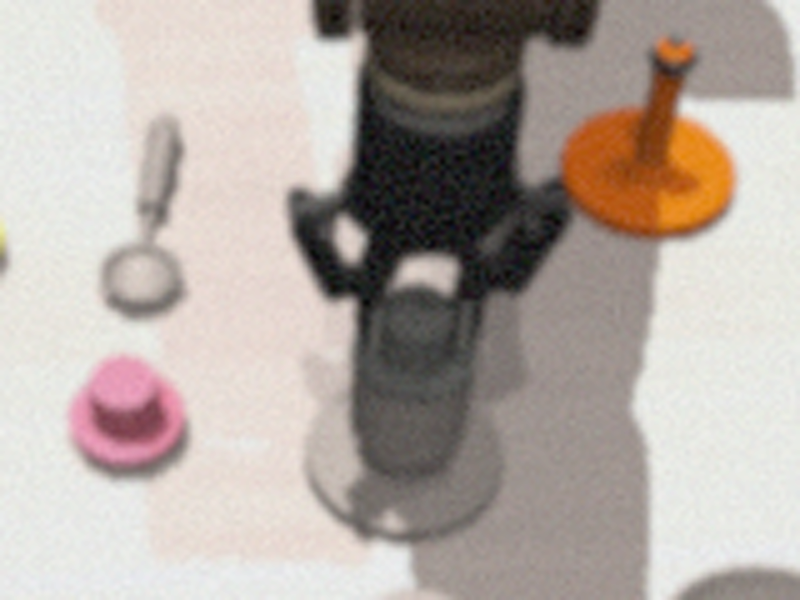

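Run:
```python
from h import *
for t in ('s10','s11','s12'):
    W=pts(dict(np.load(t+'.npz'))).reshape(-1,3); W=W[~np.isnan(W[:,0])]
    c=(.558,.0483); r=np.hypot(W[:,0]-c[0],W[:,1]-c[1])
    q=W[(r<.012)&(W[:,2]>.11)]; top=q[:,2]; 
    print(t,'hub top z',np.median(top[top>np.percentile(top,30)]).round(4),len(q))
    for lo,hi in ((.042,.062),(.072,.09)):
        P=W[(W[:,2]>lo)&(W[:,2]<hi)&(r<.038)&(r>.027)&(W[:,0]>.57)]; print(lo,fitc(P,.032,c))
plan()
```

```text
s10 hub top z 0.4284 131
0.042 (array([0.5565, 0.0485]), 94, np.float64(0.001))
0.072 (array([0.5572, 0.0483]), 96, np.float64(0.0009))
s11 hub top z 0.3975 124
0.042 (array([0.5566, 0.0485]), 96, np.float64(0.0008))
0.072 (array([0.5572, 0.0485]), 91, np.float64(0.0008))
s12 hub top z 0.3943 121
0.042 (array([0.5568, 0.0486]), 96, np.float64(0.0009))
0.072 (array([0.5569, 0.0485]), 96, np.float64(0.0011))
t 19.25 p [0.5616 0.046  0.108 ] x [ 0.004 -0.    -1.   ] y [-0.001 -1.     0.   ] F [-6.2  0.2 12.8] T [0.07 1.01 0.01] op 0.422 q [-0.1   0.18  1.95  0.    1.01  1.47]
```

The cap sits flush just above the upper cup's rim (crop (415,370)), level, with both cups still nested. The force is steady at about 13 N and the foot is about 26 mm below the tip. I'm handing it in.

Run:
```python
from plant import ctrl
print(ctrl.sign_off())
```

```text
the job is handed in; nothing more can be done
None
```

I nested the loose drainer cup in the one on the spindle and let go of it. Then I pressed the grey cap onto the stud past the click and handed the job in at 19.25 s, with the gripper still holding the cap down.

- **Cup:** the cups' axes were within about 1 mm of each other, with the upper rim at about 96 mm, where a nested cup's rim should be. It still measured that way after the pressing.
- **Cap:** from the arm's position, its foot is about 26 mm below the stud's tip. The push is steady at about 13 N, which fits the nub being fully in.
- **Side load:** there was still about 6 N sideways on the tool at the end. A 1 mm shift meant to relieve it did not; it was about 4 N before the final press.
- **Failed check:** I tried to read the cap's height from the camera depth, but that reading picked up the arm instead. The cap depth therefore rests on the arm's position and force readings, plus the picture showing the flange just above the rim.

I saw no contact with the look-alikes or other kitchen items.

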